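# Feel for the release notch and let the ball go

### The job

Put a fingertip on top of the sprung black strip along the ball feeder, near one end of its visible length, and sweep along it, keeping the strip lightly pressed, until you feel the notch hidden in it. Then press the key inside the notch right down so that the steel ball is let go and rolls into the blue tray, and finally let the key come up again. Do not touch the ball, and leave everything else where it stands.

Things in the scene. Friction and masses are not known exactly. Their poses are not given: they have to be found in the camera images.
- feeder: Green steel ball feeder, fixed to the table, 390 mm long (its y), standing in a different place each time. Origin on the table surface under the middle of the visible part of the black strip; y along the strip, x from the strip towards the ball chute behind it, z up. Green deck 70 mm high (x -28 to +28 mm); green end caps 98 mm high (x -28 to +28, y 110 to 195 mm either side) cover the strip's ends.
- strip_mid (a point): Point on the top of the free black strip, 96 mm above the table, at feeder x = y = 0 (not the notch). The strip is a straight ridge 24 mm wide (x -12 to +12 mm), its flat level top 26 mm above the deck on both sides. One notch goes right across it, 48 mm long in y, open in front and behind; its middle lies anywhere from y = -35 to +35 mm and is not reported: find it by feel or by sight.
- strip_left (a point): The +y end of the visible strip, on its top (feeder y = +110 mm).
- strip_right (a point): The -y end of the visible strip, on its top (feeder y = -110 mm).
- chute_end (a point): Middle of the floor at the low (-y) end of the aluminium ball chute, 51 mm above the table, feeder x = +58, y = -220 mm. The chute (x 33 to 84 mm, y -220 to +111 mm, walls at most 92 mm high, +y end wall 99 mm) falls by 4 degrees to -y and is crossed by a brass stop.
- strip (a joint): How far the sprung black strip is pressed down, m: 0 free, 0.004 at its stop. It sinks as a whole, level, wherever it is pressed. Needs about 2 N to begin and 1.5 N more per mm (about 5 N at 2 mm, 8 N at the stop); it springs back to 0 when nothing presses it, also when the fingertip is over the notch.
- key (a joint): How far the dark steel release key in the notch is pressed straight down, m: 0 up, 0.008 right down. Key 42 mm (y) by 22 mm (x), in the middle of the notch, its top 10 mm below the top of the strip, 86 mm above the table. Needs 1 to 4 N; springs back. It lowers the brass stop by as much; the ball goes when it is over 6 mm down.
- ball: Stainless steel ball, 40 mm in diameter, 70 g, waiting in the chute behind the brass stop. Origin on the underside of the ball at the start (turns with the ball).
- ball_center (a point): Centre of the steel ball; at the start about 87 mm above the table, at feeder x = +58, y = +21 mm.
- tray: Open blue plastic tray below the low (-y) end of the chute, loose, 0.6 kg, 105 x 115 x 34 mm (x, y, z), walls 4 mm. Origin at the centre of its underside.
- ferrule: Stainless ring, 36 mm across, 26 mm high, standing loose on the +y end cap of the feeder, at feeder y about +165 mm. Origin at the centre of its underside. To be left alone.
- oil: White oil bottle with yellow label and red cap, 48 mm across, 110 mm high, standing behind the feeder. Origin at the centre of its underside. To be left alone.
- bowl: Stainless bowl, 130 mm across, 50 mm high, on the table. Origin at the centre of its underside. To be left alone.
- hammer: Hammer with wooden handle lying on the table beyond the feeder. To be left alone.
- batten: Wooden batten 22 x 300 x 20 mm lying on the table. To be left alone.
- tape: Orange tape measure 55 x 62 x 34 mm on the table. Origin at the centre of its underside. To be left alone.
- driver: Screwdriver with red handle lying on the table. To be left alone.
Mind the look-alikes: they are no part of the job. Leave any green look-alike of the tray alone.

How it is judged (in metres and radians):
On the way, in this order (a step that is already met when the one before it is completed fails the run):
1. a fingertip presses the strip down near one end of its visible length (fingers more than 68 mm from the middle along the strip, strip down more than 0.6 mm) (value of joint strip above 0.0006 m and (y of the grasp point in the frame of feeder above 0.068 m or y of the grasp point in the frame of feeder below -0.068 m) and contact force between the fingers and anything else above 0.5 N), for 0.1 s.
2. the fingertip sweeps inwards with the strip still pressed (fingers less than 64 mm from the middle, strip down more than 0.6 mm) (value of joint strip above 0.0006 m and y of the grasp point in the frame of feeder between -0.064 and 0.064 m and contact force between the fingers and anything else above 0.5 N), for 0.05 s.
3. the key in the notch is pressed down more than 5 mm by the fingers (value of joint key above 0.005 m and contact force between the fingers and anything else above 0.5 N), for 0.05 s.
4. the ball has rolled into the tray (x of ball_center in the frame of tray between -0.052 and 0.052 m and y of ball_center in the frame of tray between -0.057 and 0.057 m and z of ball_center in the frame of tray below 0.034 m), for 0.2 s.
At the end, for the whole second after the job is handed in: The ball lies in the tray (its centre within the tray's outline and below its rim), moving slower than 0.1 m/s; the key is up again (within 1 mm) and the strip free (within 0.6 mm); tray and bystanders are within 15 mm of where they stood (all of step 4 and linear speed of ball below 0.1 m/s and value of joint key below 0.001 m and value of joint strip below 0.0006 m and linear speed of tray below 0.02 m/s and distance of each of ferrule, oil, bowl, hammer, batten, tape, driver, tray from where it was at the start of the episode below 0.015 m); the robot touches nothing.
It fails at once if the robot touches the ball (contact force between any of the fingers, the arm and ball above 0.2 N).
It fails at once if the ball is lifted (its centre more than 115 mm above the table) (height (world z) of ball_center above 0.115 m).
It fails at once if the tray or a bystander is shifted by more than 15 mm (distance of any of ferrule, oil, bowl, hammer, batten, tape, driver, tray from where it was at the start of the episode above 0.015 m).
It also fails if it takes over 67 s, if anything falls off the work surface, if the arm or the gripper's body presses on something with over 40 N, if the wrist force passes 120 N, or if a joint passes its speed limit or range.

### The arm

A 6-joint arm with a two-finger parallel gripper is mounted at the origin on the work surface. World frame = base frame: x ahead of the robot, y to its left, z up, the work surface at z = 0. Lengths are in mm, angles in rad, forces in N, time in s.
With the tool pointing down it reaches from about 275 to 750 mm from the base axis. Payload 10.2 kg.
Tool frame: the origin (TCP) lies at the very end of the fingers, on their centre line; the grasp point (between the pads) lies 19 mm behind it; x points along the fingers, y is the direction in which the jaws open and shut, and the axes are right-handed (so a half turn about x gives the same grasp; the last joint's range is limited). The gripper opens to 85 mm and grips with 20 to 120 N. Pads are 22 mm wide; open, the fingers measure 114 mm over their backs; the gripper's body (76 mm by 85 mm) begins 54 mm behind the grasp point. The pads swing forward as they close: fully open they stand 13 mm farther back than shut.
Start: joints at [-1.568, 0.313, 1.498, -0, 1.331, -0.223], TCP at [117.526, -511.682, 231.294] pointing down, gripper open.
Joint ranges: [-2.94, 2.94], [-0.97, 2.17], [0.19, 2.56], [-1.23, 4.37], [0.02, 3.11], [-2.88, 2.88]. Speed limits (rad/s): [2.39, 2.39, 3.01, 3.14, 3.14, 3.14].

### API

Orientations are given as a unit quaternion [w, x, y, z].
In Python, from rig import ctrl, viewer, order gives the robot as it stands. The module is installed in compiled form; this text tells all that it offers.
- The arm moves only by the tool carry_out, never from a script. Its argument "deltas" is a list of rows, each a list of 7 numbers: the gripper command: -1 is fully open, 1 is shut, values between are in proportion, then the shift along the tool's x, y, z in mm, then the turn, a rotation vector about the tool's x, y, z in degrees. A call has exactly 5 rows; each row is the pose to reach, as a shift and turn from the pose commanded when the call began, along the tool's axes at that moment; what a row does not reach only later rows make up. A row lasts 1/8 s, in which the tool goes at most 62.5 mm and 10.7 degrees, less where a joint would pass 70% of its speed; a pose out of reach is approached as far as the arm can. A call with a gripper value outside its range is refused whole. The fingers move at their own pace and stop on an object; "newtons" is the grip in N (left out, the last holds). Time passes only in rows, so rows that repeat a pose let the fingers close, or fill a call up. It gives the time, the measured TCP pose, the force and the opening at its end, in the units of the state.
- ctrl.sense(): the state, without advancing time (a new reading comes with each control period).
- viewer.capture(name): name is "scene" or "top" or "wrist"; returns the picture (400x640x3 uint8, red, green, blue); there is no depth.
- viewer.calibration(name): a dict with "fx", "fy", "cx", "cy" (pixels), "k1" (the pictures are not rectified: a ray, as slopes to the right and down, at radius r is drawn at 1 + k1 r^2 times it, then the intrinsics apply), "xyz" and "attitude" of the camera in the world; the wrist camera has in their place "T_tool_cam" (4x4, takes a point from camera to tool coordinates, whose origin is the TCP and whose axes are the tool frame's). Camera axes: x right, y down, z forward; pixel columns grow to the right and rows downward; lengths in mm; the calibration is good to about 2 mm. A picture is of the moment at which its call begins: read the wrist's pose just before it. calibration takes no time and is no camera call.
- order.finish_job(): hands the job in, once; it reports no verdict.
The state is a dict: "time_s": time; "joints": joint angles; "dq": joint speeds; "tau": joint torques, N m; "eef_pos": TCP position; "ee_rot": TCP orientation; "force": force on the tool from outside, world axes, zero at the start; "wrist_torque": the same for the moment, N m; "grip_width": opening from 0.0 (shut) to 1.0 (fully open).
Only numpy, scipy, OpenCV 4.12 (cv2) and the standard library are available. Lean on these libraries where they do the work, as an engineer would, in place of code of your own. Each camera call takes 0.05 s, during which the arm holds its last target. There are 200 camera calls.

## Working session

There is one attempt and no reset: what is moved stays moved. The work goes in short steps, Python scripts to look and compute and a tool call to move; the robot and the scene stay as the last step left them, time stands still between calls to the robot, and variables do not carry over. Pictures are saved under pics/ and viewed, about 8 in all and at most 12, crops included, and the job is handed in when it is done.

Besides the shell and the picture viewer there is one more tool, called after "Emit:" in YAML: its name, and indented under it one key for each argument. carry_out: Moves the arm, as the interface text tells. Its arguments: {"type":"object","properties":{"deltas":{"type":"array"},"newtons":{"type":"number"}},"required":["deltas"]}

```bash
mkdir -p pics
python3 - <<'E'
from rig import ctrl, viewer
import cv2, json, numpy as np
s=ctrl.sense(); print(s)
for n in("scene","top"):
    im=viewer.capture(n); cv2.imwrite(f"pics/{n}0.png",im[:,:,::-1]); print(n,viewer.calibration(n))
print(viewer.calibration("wrist"))
E
```

```text
{'time_s': 0.0, 'joints': array([-1.56841944e+00,  3.13451893e-01,  1.49847568e+00,  2.00001739e-06,
        1.33102843e+00, -2.23444082e-01]), 'dq': array([ 0.00036201,  0.00126187, -0.00058963, -0.00021925, -0.00022418,
       -0.00057787]), 'tau': array([-1.35489448e-03, -4.12274265e+01, -2.59733713e+01, -2.53432845e-04,
        4.24689380e-03, -6.46976957e-06]), 'eef_pos': array([ 117.51634774, -511.39277057,  230.71959056]), 'ee_rot': array([ 0.07919104,  0.7026579 ,  0.08014905, -0.7025502 ]), 'force': array([ 0.42371515, -0.42422044,  0.74305481]), 'wrist_torque': array([ 0.014317  , -0.0381057 , -0.05267157]), 'grip_width': 1.001051523580778}
scene {'fx': 454.89817032122806, 'fy': 454.89817032122806, 'cx': 321.44284281479656, 'cy': 201.39601546839629, 'k1': 0.0036018856701035737, 'xyz': array([1214.69417122,  875.23273496,  795.2338731 ]), 'attitude': array([-0.13882664,  0.28040566,  0.83512571, -0.45239903])}
top {'fx': 520.8571197200264, 'fy': 520.8571197200264, 'cx': 317.487349881176, 'cy': 200.62602089197867, 'k1': -0.16101149084375116, 'xyz': array([ 269.06544563,  -10.59391388, 1591.1408835 ]), 'attitude': array([-0.07163072,  0.70441057, -0.70336393,  0.06288071])}
{'fx': 339.44823675264246, 'fy': 339.44823675264246, 'cx': 320.22714029012263, 'cy': 200.27872561339282, 'k1': -0.049561400456394296, 'T_tool_cam': array([[-4.90155805e-04, -2.68141224e-01,  9.63379491e-01,
        -1.41343087e+02],
       [ 9.99999509e-01, -9.60762672e-04,  2.41374752e-04,
         5.26582459e-01],
       [ 8.60856532e-04,  9.63379137e-01,  2.68141564e-01,
        -6.75823807e+01],
       [ 0.00000000e+00,  0.00000000e+00,  0.00000000e+00,
         1.00000000e+00]])}
```

View pics/scene0.png

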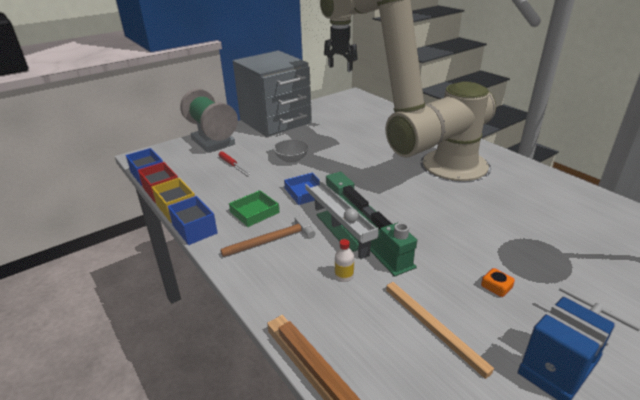

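View pics/top0.png

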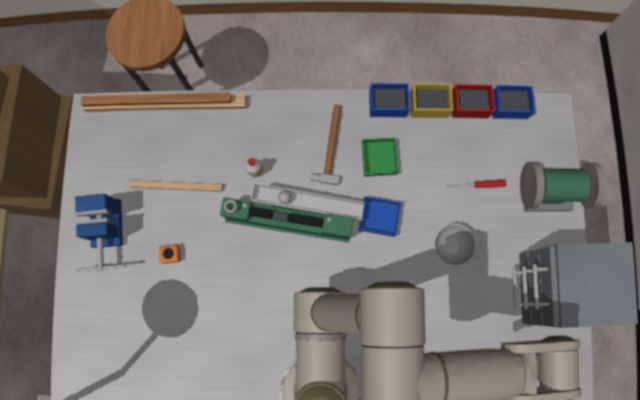

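The scene view shows the feeder (green, caps at (340,182) and (395,248)), with the ball at (351,214) and the blue tray at (303,187). In the top view, the feeder runs from (222,207) to (352,232), the ball is at (285,197) and the tray at (380,216). Look-alikes: the green tray at (380,157), and the blue bins at (389,100) and (513,101). I'll crop close on the feeder next.

```bash
cat > h.py <<'E'
import numpy as np, cv2
from scipy.spatial.transform import Rotation as R
from rig import viewer, ctrl
def rot(q): return R.from_quat([q[1],q[2],q[3],q[0]]).as_matrix()
def pose(n,s=None):
    c=viewer.calibration(n)
    if n!="wrist": return c,rot(c["attitude"]),np.array(c["xyz"])
    T=c["T_tool_cam"]; Rt=rot(s["ee_rot"]); return c,Rt@T[:3,:3],Rt@T[:3,3]+s["eef_pos"]
def ray(n,u,v,s=None):
    c,Rm,p=pose(n,s); K=np.array([[c["fx"],0,c["cx"]],[0,c["fy"],c["cy"]],[0,0,1]])
    x=cv2.undistortPoints(np.array([[[u,v]]],float),K,np.array([c["k1"],0,0,0]))[0,0]
    return p,Rm@np.array([x[0],x[1],1])
def plane(n,u,v,z,s=None):
    p,d=ray(n,u,v,s); return p+d*(z-p[2])/d[2]
def proj(n,X,s=None):
    c,Rm,p=pose(n,s); y=Rm.T@(np.array(X)-p); a=y[:2]/y[2]; a=a*(1+c["k1"]*(a@a))
    return a*[c["fx"],c["fy"]]+[c["cx"],c["cy"]]
E
python3 - <<'E'
from h import *
a=cv2.imread("pics/top0.png")[170:250,210:410]; b=cv2.imread("pics/scene0.png")[165:280,290:425]
a=cv2.resize(a,None,fx=4,fy=4,interpolation=cv2.INTER_CUBIC); b=cv2.resize(b,(318,270),interpolation=cv2.INTER_CUBIC)
o=np.zeros((590,800,3),np.uint8); o[:320]=a; o[320:,:318]=b; cv2.imwrite("pics/c1.png",o)
g=cv2.imread("pics/top0.png"); hsv=cv2.cvtColor(g,cv2.COLOR_BGR2HSV)
m=cv2.inRange(hsv,(60,80,20),(90,255,255)); m[:180]=0; m[:,:200]=0;m[:,400:]=0
print(cv2.minAreaRect(cv2.findNonZero(m)))
for u,v in((222,207),(352,232)): print(plane("top",u,v,98))
E
```

```text
((286.0405578613281, 219.2567596435547), (130.69720458984375, 22.851459503173828), 9.462322235107422)
[537.88671195 288.63974955  98.        ]
[464.79398873 -91.55672251  98.        ]
```

View pics/c1.png

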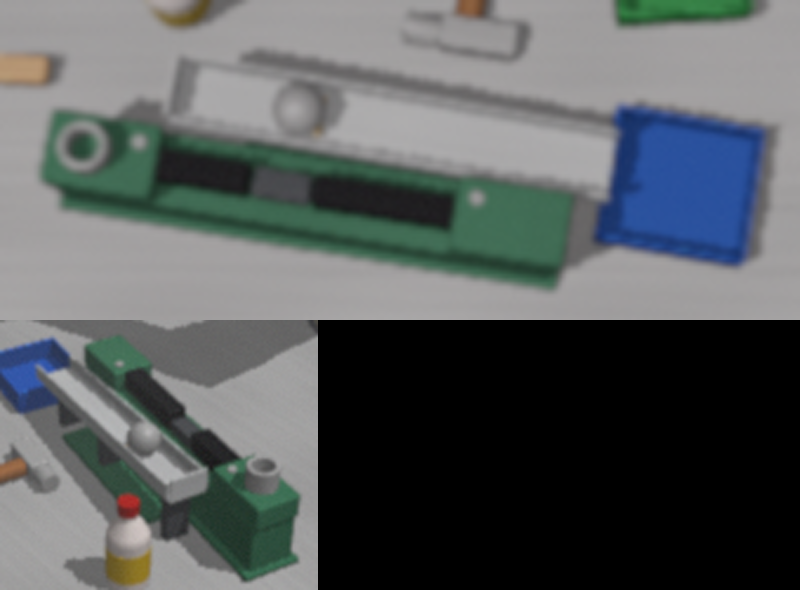

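Run:
```python
from h import *
P=lambda x,y,z:plane("top",210+x/4-.375,170+y/4-.375,z)
L=P(160,166,96);Rr=P(453,211,96);K=P(281,184,86);n1=P(250,178,96);n2=P(312,186,96)
f=(L-Rr);print("len",np.linalg.norm(f));f/=np.linalg.norm(f);M=(L+Rr)/2
x=np.array([f[1],-f[0],0]);print("L,R,M",L,Rr,M,"yaw",np.degrees(np.arctan2(-f[0],f[1])))
B=P(299,108,87);T=P(686,186,0)
for n,p in(("key",K),("n1",n1),("n2",n2),("ball",B),("tray",T),("sc1",P(138,142,98)),("sc2",P(477,198,98))): print(n,p,"fx %.1f fy %.1f"%((p-M)@x,(p-M)@f))
s=ctrl.sense(); print(rot(s["ee_rot"]))
print("scene check",proj("scene",K),proj("scene",L),proj("scene",Rr))
```

```text
len 216.75935040562325
L,R,M [526.07550852 206.8251528   96.        ] [493.16640766  -7.4214506   96.        ] [509.62095809  99.7018511   96.        ] yaw -8.7325991832385
key [514.5150687  118.69016534  86.        ] fx 2.0 fy 19.5
n1 [517.2835255  140.56456821  96.        ] fx 1.4 fy 41.6
n2 [511.43862047  95.19219977  96.        ] fx 2.5 fy -4.2
ball [571.13986099 106.21046035  87.        ] fx 59.8 fy 15.8
tray [ 527.10490184 -187.62385098    0.        ] fx 60.9 fy -281.3
sc1 [543.54055316 223.24479162  98.        ] fx 14.8 fy 127.3
sc2 [502.40382735 -24.8174046   98.        ] fx 11.8 fy -124.2
[[-5.50383282e-06  2.23883308e-01 -9.74615957e-01]
 [ 1.09606484e-03 -9.74615371e-01 -2.23883179e-01]
 [-9.99999399e-01 -1.06947449e-03 -2.40026501e-04]]
scene check [368.68252308 209.897394  ] [388.14358476 223.52527468] [345.73131146 185.35728626]
```

Emit:
carry_out:
  deltas:
    - [1, 0, -35, -40, 0, 0, 0]
    - [1, 0, -75, -85, 0, 0, 0]
    - [1, 0, -115, -131, 0, 0, 0]
    - [1, 0, -155, -177, 0, 0, 0]
    - [1, 0, -195, -222, 0, 0, 0]
  newtons: 30

```text
time_s: 0.72
eef_pos: [291.0, -270.1, 231.2]
ee_rot: [0.079, 0.703, 0.08, -0.703]
force: [1.8, -0.6, 0.2]
grip_width: 0.001
```

Emit:
carry_out:
  deltas:
    - [1, 0, -40, -46, 4, 0, 0]
    - [1, 0, -80, -91, 8, 0, 0]
    - [1, 0, -120, -137, 12, 0, 0]
    - [1, 0, -160, -182, 16, 0, 0]
    - [1, 0, -195, -222, 21.6, 0, 0]

```text
time_s: 1.35
eef_pos: [463.8, -30.1, 231.2]
ee_rot: [0.054, -0.705, 0.054, 0.705]
force: [0.3, -1.7, 0.2]
grip_width: -0.004
```

Run:
```python
from h import *
s=ctrl.sense(); im=viewer.capture("wrist")[:,:,::-1]; cv2.imwrite("pics/w1.png",im)
Rt=rot(s["ee_rot"]); print(s["time_s"],s["eef_pos"],Rt.round(3).tolist(),s["force"],s["grip_width"])
print(Rt.T@(np.array([498.2,15.5,230])-s["eef_pos"]))
```

```text
1.35 [463.75076429 -30.07879635 231.17899933] [[-0.0, -0.153, -0.988], [0.0, -0.988, 0.153], [-1.0, 0.0, 0.0]] [ 0.29579702 -1.65541598  0.18134972] -0.003968020615506452
[  1.17465021 -50.30449448 -27.08587435]
```

View pics/w1.png

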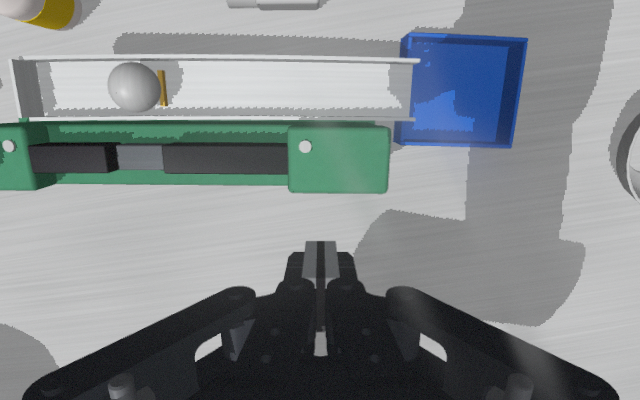

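The wrist view is aligned with the feeder. The strip runs from about (30,158) to (289,158), with the notch at columns 115–163. The ball is at (134,87), the brass stop at (163,88) and the blue tray at (463,92).

Run:
```python
from h import *
s=ctrl.sense(); g=cv2.cvtColor(cv2.imread("pics/w1.png"),cv2.COLOR_BGR2GRAY)
for c in (60,220,260): print(c,g[130:190,c].tolist())
print("row158",[(i,int(g[158,i])) for i in range(24,36)],[(i,int(g[158,i])) for i in range(108,122)],[(i,int(g[158,i])) for i in range(158,170)],[(i,int(g[158,i])) for i in range(283,294)])
for n,u,v,z in (("L",30.5,158,96),("R",288.5,158,96),("n+",116,158,96),("n-",163,158,96),("key",140,158,86),("ball",134,87,87),("s1",8,146,98),("s2",305,146,98),("top edge",220,143,96),("bot edge",220,173,96)): print(n,plane("wrist",u,v,z,s).round(1))
```

```text
60 [120, 101, 82, 83, 82, 82, 79, 81, 79, 84, 80, 76, 47, 21, 25, 25, 42, 57, 53, 55, 55, 57, 57, 55, 59, 58, 58, 57, 62, 61, 62, 61, 67, 65, 61, 64, 64, 66, 59, 63, 66, 62, 58, 67, 79, 82, 81, 82, 79, 83, 108, 122, 118, 121, 182, 195, 188, 188, 188, 188]
220 [123, 109, 94, 90, 88, 92, 87, 89, 89, 86, 89, 88, 59, 46, 43, 45, 57, 67, 68, 69, 70, 71, 73, 72, 70, 68, 69, 70, 71, 72, 68, 74, 74, 75, 77, 73, 75, 76, 78, 79, 78, 81, 78, 62, 104, 123, 124, 124, 124, 125, 128, 125, 127, 121, 127, 168, 187, 183, 183, 183]
260 [124, 127, 92, 93, 90, 93, 91, 93, 92, 94, 92, 90, 80, 47, 44, 46, 55, 67, 67, 66, 70, 67, 69, 66, 70, 70, 70, 68, 68, 63, 69, 70, 72, 69, 68, 72, 71, 72, 72, 71, 73, 73, 71, 69, 95, 125, 126, 125, 126, 124, 128, 127, 127, 124, 123, 147, 188, 193, 194, 193]
row158 [(24, 124), (25, 116), (26, 113), (27, 105), (28, 92), (29, 81), (30, 54), (31, 58), (32, 58), (33, 54), (34, 58), (35, 59)] [(108, 24), (109, 19), (110, 27), (111, 28), (112, 19), (113, 21), (114, 20), (115, 27), (116, 24), (117, 75), (118, 110), (119, 111), (120, 112), (121, 112)] [(158, 118), (159, 118), (160, 119), (161, 116), (162, 106), (163, 70), (164, 75), (165, 77), (166, 82), (167, 74), (168, 75), (169, 76)] [(283, 67), (284, 67), (285, 69), (286, 67), (287, 75), (288, 99), (289, 121), (290, 125), (291, 128), (292, 131), (293, 131)]
L [532.1 212.6  96. ]
R [496.3  -5.1  96. ]
n+ [519.4 137.3  96. ]
n- [512.9  97.6  96. ]
key [515.5 122.5  86. ]
ball [572.7 110.3  87. ]
s1 [545.3 227.4  98. ]
s2 [504.  -20.2  98. ]
top edge [517.2  47.7  96. ]
bot edge [493.   53.4  96. ]
```

Run:
```python
from h import *
s=ctrl.sense(); g=cv2.cvtColor(cv2.imread("pics/w1.png"),cv2.COLOR_BGR2GRAY)
print([(i,int(g[160,i])) for i in range(98,112)])
w=lambda u,v,z:plane("wrist",u,v,z,s)
L=w(30,160,96);Rr=w(288,160,96);f=(L-Rr);print(np.linalg.norm(f));f/=np.linalg.norm(f);x=np.array([f[1],-f[0],0])
M=(L+Rr)/2; print("M",M,"f",f)
for n,p in (("back",w(220,146.2,96)),("front",w(220,173.5,96)),("n-",w(162.5,160,96)),("n+",w(105,160,96)),("keylo",w(162.5,160,86)),("keyhi",w(117,160,86)),("ball",w(134,87,87))): print(n,"fx %.1f fy %.1f"%((p-M)@x,(p-M)@f))
Rt=rot(s["ee_rot"]); t=M-85*f; t[2]=115; print(t,Rt.T@(t-s["eef_pos"]))
```

```text
[(98, 64), (99, 66), (100, 67), (101, 68), (102, 67), (103, 66), (104, 68), (105, 59), (106, 37), (107, 27), (108, 28), (109, 26), (110, 21), (111, 24)]
221.00896831325753
M [512.65399024 104.63163003  96.        ] f [ 1.61999124e-01  9.86790902e-01 -2.57199603e-16]
back fx 11.1 fy -55.2
front fx -11.5 fy -53.7
n- fx -0.3 fy -6.3
n+ fx -0.2 fy 43.1
keylo fx -1.8 fy -1.6
keyhi fx -1.8 fy 38.8
ball fx 58.3 fy 15.3
[498.88406468  20.75440338 115.        ] [116.14007078 -51.25193149 -25.36905813]
```

Emit:
carry_out:
  deltas:
    - [1, 0, -17, -8, 0, 0, 0]
    - [1, 0, -34, -17, 0, 0, 0]
    - [1, 0, -51, -25, 0, 0, 0]
    - [1, 45, -51, -25, 0, 0, 0]
    - [1, 90, -51, -25, 0, 0, 0]

```text
time_s: 2.02
eef_pos: [495.5, 14.8, 140.2]
ee_rot: [-0.053, 0.705, -0.053, -0.705]
force: [0.8, -0.5, 0.6]
grip_width: -0.0
```

Emit:
carry_out:
  deltas:
    - [1, 15, 0, 0, 0, 0, 0]
    - [1, 26, 0, 0, 0, 0, 0]
    - [1, 36, 0, 0, 0, 0, 0]
    - [1, 40, 0, 0, 0, 0, 0]
    - [1, 40, 0, 0, 0, 0, 0]

```text
time_s: 2.65
eef_pos: [495.5, 14.4, 101.6]
ee_rot: [-0.053, 0.705, -0.053, -0.705]
force: [-0.2, 0.5, 0.3]
grip_width: 0.001
```

Emit:
carry_out:
  deltas:
    - [1, 0, -7, -2, 0, 0, 0]
    - [1, 2, -7, -2, 0, 0, 0]
    - [1, 4, -7, -2, 0, 0, 0]
    - [1, 6, -7, -2, 0, 0, 0]
    - [1, 6, -7, -2, 0, 0, 0]

```text
time_s: 3.28
eef_pos: [498.4, 21.1, 95.4]
ee_rot: [0.053, -0.705, 0.053, 0.705]
force: [-1.1, 0.6, 2.6]
grip_width: 0.0
```

Emit:
carry_out:
  deltas:
    - [1, 0.7, 0, 0, 0, 0, 0]
    - [1, 1.4, 0, 0, 0, 0, 0]
    - [1, 2, 0, 0, 0, 0, 0]
    - [1, 2, 0, 0, 0, 0, 0]
    - [1, 2, 0, 0, 0, 0, 0]

```text
time_s: 3.9
eef_pos: [498.4, 21.1, 93.5]
ee_rot: [-0.053, 0.705, -0.053, -0.705]
force: [-2.1, 1.6, 5.8]
grip_width: 0.002
```

Emit:
carry_out:
  deltas:
    - [1, 0, -10, 0, 0, 0, 0]
    - [1, 0, -22, 0, 0, 0, 0]
    - [1, 0, -34, 0, 0, 0, 0]
    - [1, 0, -46, 0, 0, 0, 0]
    - [1, 0, -58, 0, 0, 0, 0]

```text
time_s: 4.53
eef_pos: [507.7, 78.2, 93.7]
ee_rot: [-0.053, 0.706, -0.054, -0.705]
force: [-0.4, -3.7, 4.8]
grip_width: 0.002
```

Emit:
carry_out:
  deltas:
    - [1, 0, -6, 0, 0, 0, 0]
    - [1, 0, -12, 0, 0, 0, 0]
    - [1, 0, -18, 0, 0, 0, 0]
    - [1, 0, -24, 0, 0, 0, 0]
    - [1, 0, -30, 0, 0, 0, 0]

```text
time_s: 5.15
eef_pos: [511.7, 108.2, 93.2]
ee_rot: [-0.053, 0.705, -0.054, -0.705]
force: [0.7, -0.3, -0.9]
grip_width: -0.001
```

The force has dropped to zero, so the fingertip is in the notch, as the picture predicted. I'll centre on the key before pressing.

Emit:
carry_out:
  deltas:
    - [1, 0, -5, 0, 0, 0, 0]
    - [1, 0, -10, 0, 0, 0, 0]
    - [1, 0, -15, -1, 0, 0, 0]
    - [1, 0, -15, -1, 0, 0, 0]
    - [1, 0, -15, -1, 0, 0, 0]

```text
time_s: 5.78
eef_pos: [514.9, 122.7, 93.3]
ee_rot: [0.053, -0.705, 0.053, 0.705]
force: [1.1, 0.2, -0.4]
grip_width: -0.001
```

Run:
```python
from h import *
s=ctrl.sense(); print(s["eef_pos"],s["force"])
cv2.imwrite("pics/w2.png",viewer.capture("wrist")[:,:,::-1])
```

```text
[514.85132815 122.72926067  93.26743258] [ 1.10848437  0.17952861 -0.38942823]
```

View pics/w2.png

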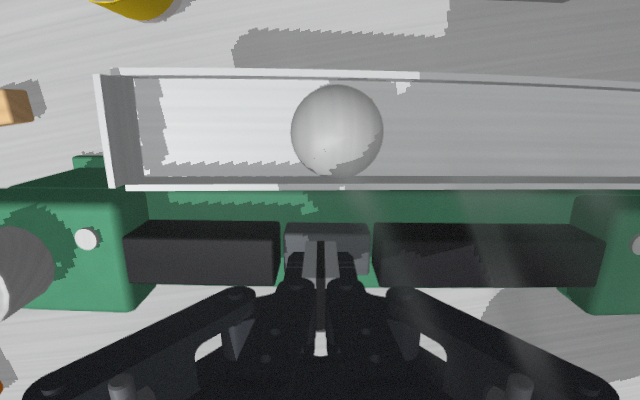

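The fingertip sits over the dark key (columns 285–369, notch 281–372), and the strip is up on both sides. The ball at (337,132) is well clear of the gripper. I'll press now.

Emit:
carry_out:
  deltas:
    - [1, 4, 0, 0, 0, 0, 0]
    - [1, 8, 0, 0, 0, 0, 0]
    - [1, 12, 0, 0, 0, 0, 0]
    - [1, 14.5, 0, 0, 0, 0, 0]
    - [1, 15.5, 0, 0, 0, 0, 0]

```text
time_s: 6.45
eef_pos: [514.9, 122.7, 77.9]
ee_rot: [-0.053, 0.705, -0.053, -0.705]
force: [-3.6, -1.0, 10.5]
grip_width: 0.003
```

Emit:
carry_out:
  deltas:
    - [1, 0, 0, 0, 0, 0, 0]
    - [1, 0, 0, 0, 0, 0, 0]
    - [1, 0, 0, 0, 0, 0, 0]
    - [1, 0, 0, 0, 0, 0, 0]
    - [1, 0, 0, 0, 0, 0, 0]

```text
time_s: 7.08
eef_pos: [514.9, 122.7, 78.1]
ee_rot: [-0.053, 0.705, -0.053, -0.705]
force: [-2.4, -1.7, 5.0]
grip_width: 0.002
```

Run:
```python
from h import *
a=viewer.capture("wrist")[:,:,::-1]; b=viewer.capture("top")[:,:,::-1]
o=np.zeros((590,640,3),np.uint8); o[:270]=a[:270]; o[270:590]=cv2.resize(b[150:260,210:430],(640,320)); cv2.imwrite("pics/w3.png",o)
```

```text
(no output)
```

View pics/w3.png

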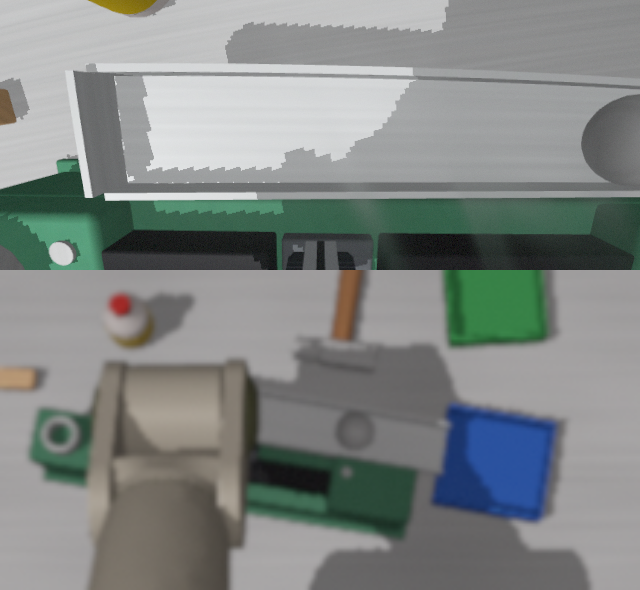

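The ball has been released. It shows at (622,140) in the wrist half and (355,430) in the top half, rolling towards the tray. I'll lift straight up.

Emit:
carry_out:
  deltas:
    - [1, -3, 0, 0, 0, 0, 0]
    - [1, -10, 0, 0, 0, 0, 0]
    - [1, -30, 0, 0, 0, 0, 0]
    - [1, -60, 0, 0, 0, 0, 0]
    - [1, -100, 0, 0, 0, 0, 0]

```text
time_s: 7.8
eef_pos: [514.4, 122.9, 178.4]
ee_rot: [0.053, -0.704, 0.053, 0.706]
force: [0.1, -0.5, 0.1]
grip_width: -0.002
```

Emit:
carry_out:
  deltas:
    - [1, -10, 0, 15, 0, 0, 0]
    - [1, -20, 0, 35, 0, 0, 0]
    - [1, -30, 0, 60, 0, 0, 0]
    - [1, -40, 0, 90, 0, 0, 0]
    - [1, -40, 0, 110, 0, 0, 0]

```text
time_s: 8.43
eef_pos: [405.2, 139.7, 218.6]
ee_rot: [-0.053, 0.706, -0.053, -0.705]
force: [0.1, 0.3, -0.2]
grip_width: -0.002
```

Emit:
carry_out:
  deltas:
    - [1, 0, 0, 0, 0, 0, 0]
    - [1, 0, 0, 0, 0, 0, 0]
    - [1, 0, 0, 0, 0, 0, 0]
    - [1, 0, 0, 0, 0, 0, 0]
    - [1, 0, 0, 0, 0, 0, 0]

```text
time_s: 9.05
eef_pos: [406.3, 139.3, 217.7]
ee_rot: [0.053, -0.705, 0.053, 0.705]
force: [0.6, 0.0, -0.2]
grip_width: -0.001
```

Emit:
carry_out:
  deltas:
    - [1, 0, 0, 0, 0, 0, 0]
    - [1, 0, 0, 0, 0, 0, 0]
    - [1, 0, 0, 0, 0, 0, 0]
    - [1, 0, 0, 0, 0, 0, 0]
    - [1, 0, 0, 0, 0, 0, 0]

```text
time_s: 9.68
eef_pos: [406.1, 139.3, 217.8]
ee_rot: [-0.053, 0.705, -0.053, -0.705]
force: [0.6, -0.1, 0.2]
grip_width: -0.001
```

Run:
```python
from h import *
print(ctrl.sense()["force"])
a=viewer.capture("top")[:,:,::-1]; b=viewer.capture("wrist")[:,:,::-1]
cv2.imwrite("pics/t4.png",a)
o=np.zeros((600,640,3),np.uint8); o[:330]=cv2.resize(a[150:260,210:423],(640,330)); o[330:]=b[:270]; cv2.imwrite("pics/w4.png",o)
def tray(g):
    m=cv2.inRange(cv2.cvtColor(g,cv2.COLOR_BGR2HSV),(105,120,40),(125,255,255)); m[:185]=0;m[255:]=0;m[:,:340]=0;m[:,420:]=0
    return cv2.minAreaRect(cv2.findNonZero(m))
print(tray(cv2.imread("pics/top0.png")),tray(a))
```

```text
[ 0.60524303 -0.13963685  0.21251031]
((379.8441162109375, 215.90415954589844), (37.31155776977539, 34.25323486328125), 9.782407760620117) ((379.82391357421875, 216.02137756347656), (37.31155776977539, 34.35517501831055), 9.782407760620117)
```

View pics/w4.png

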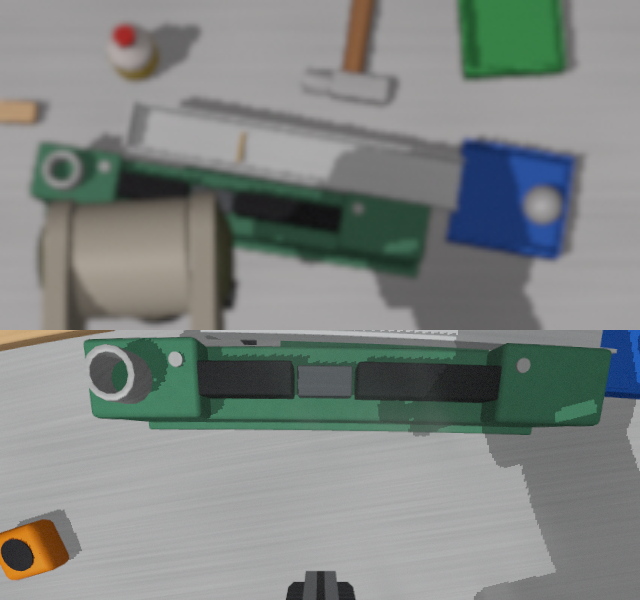

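The ball is in the blue tray at (542,206), the brass stop is up at (240,147) and the tray hasn't moved. I'll wait briefly, check the ball is still, then hand in.

Emit:
carry_out:
  deltas:
    - [1, 0, 0, 0, 0, 0, 0]
    - [1, 0, 0, 0, 0, 0, 0]
    - [1, 0, 0, 0, 0, 0, 0]
    - [1, 0, 0, 0, 0, 0, 0]
    - [1, 0, 0, 0, 0, 0, 0]

```text
time_s: 10.4
eef_pos: [406.1, 139.3, 217.8]
ee_rot: [0.053, -0.705, 0.053, 0.705]
force: [-0.4, -0.0, 0.4]
grip_width: -0.001
```

Emit:
carry_out:
  deltas:
    - [1, 0, 0, 0, 0, 0, 0]
    - [1, 0, 0, 0, 0, 0, 0]
    - [1, 0, 0, 0, 0, 0, 0]
    - [1, 0, 0, 0, 0, 0, 0]
    - [1, 0, 0, 0, 0, 0, 0]

```text
time_s: 11.02
eef_pos: [406.1, 139.3, 217.8]
ee_rot: [0.053, -0.705, 0.053, 0.705]
force: [0.7, -0.8, 0.1]
grip_width: 0.001
```

```bash
cat > b.py <<'E'
from h import *
import time
def ball(g):
    m=cv2.inRange(cv2.cvtColor(g,cv2.COLOR_BGR2HSV),(0,0,90),(180,90,255))[203:230,366:396]
    M=cv2.moments(m,True); return M["m00"],M["m10"]/max(M["m00"],1)+366,M["m01"]/max(M["m00"],1)+203
E
python3 - <<'E'
from b import *
print(ball(cv2.imread("pics/t4.png")))
for i in range(6): print(ball(np.ascontiguousarray(viewer.capture("top")[:,:,::-1])))
E
```

```text
(125.0, 389.944, 217.832)
(125.0, 389.944, 217.832)
(126.0, 389.91269841269843, 217.79365079365078)
(125.0, 389.944, 217.832)
(126.0, 389.91269841269843, 217.79365079365078)
(125.0, 389.944, 217.832)
(125.0, 389.944, 217.832)
```

```bash
python3 -c "
from rig import order
print(order.finish_job())"
```

```text
the job is handed in; nothing more can be done
None
```

The steel ball is in the blue tray and the job is handed in, at about 11.5 s of the 67 s allowed; no verdict is reported.

**What I did:** I located the feeder with the top and wrist cameras. With the fingers shut, I pressed the strip about 2.5 mm near its -y end, at about 5.8 N. I swept inwards until the force fell to zero at the notch, which the camera had put at y ≈ +18 mm. I then pressed the key right down (fingertip at 78 mm) until the ball rolled off, and lifted clear.

**Last checks:**
- **Ball:** it lies in the tray, with the same pixel position in pictures taken more than a second apart.
- **Tray:** it moved less than 0.2 pixel, well under 1 mm.
- **Key and strip:** the brass stop is up again, and the key and strip look up in the pictures. I judged this by eye and did not measure their travel.
- **Bystanders:** the ferrule, oil bottle and hammer look unmoved, also judged by eye. I did not check the bowl, batten, tape measure or screwdriver afterwards; the arm went nowhere low near them.
- **Robot:** it touches nothing, with force readings below 1 N.

**Disagreements:** the ball's starting position measured y ≈ +15 mm against the stated +21 mm. The force also dropped about 5 mm before I expected, because the fingertip is narrower than I assumed. Neither affected the job.

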